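# Reverse the paint row into the white rack

## Task

The next coats go on in the opposite order, so move the four paint jars from the wooden rack into the white rack in reverse order: the jar next to the wooden rack's black end stop goes to the white rack's pocket farthest from its own black stop, and so on down the row, until the jar that was farthest from the stop stands next to the white rack's stop. Each jar must stand upright, right down in its pocket; leave the tape roll, the eraser and the sanding block where they are.

Things in the scene. Friction and masses are not known exactly. Their poses are not given: they have to be found in the camera images.
- jar_red_center (a point): Small paint jar, dark red jar, black cap with a round dab of its red paint on top: 26 mm across the body (lower 24 mm), 24 mm across the cap, 34 mm tall, about 45 g, loose. The point is its centre, 17 mm above its underside; z is its axis. Only the part above the pocket rim can be gripped: in a pocket it rises 28 mm above the rim, so keep the finger tips above the rim (11 mm below this centre); there is most room for fingers across the row.
- jar_blue_center (a point): Small paint jar, blue jar, white cap with a round dab of its blue paint on top: 26 mm across the body (lower 24 mm), 24 mm across the cap, 34 mm tall, about 45 g, loose. The point is its centre, 17 mm above its underside; z is its axis. Only the part above the pocket rim can be gripped: in a pocket it rises 28 mm above the rim, so keep the finger tips above the rim (11 mm below this centre); there is most room for fingers across the row.
- jar_yellow_center (a point): Small paint jar, mustard yellow jar, white cap with a round dab of its yellow paint on top: 26 mm across the body (lower 24 mm), 24 mm across the cap, 34 mm tall, about 45 g, loose. The point is its centre, 17 mm above its underside; z is its axis. Only the part above the pocket rim can be gripped: in a pocket it rises 28 mm above the rim, so keep the finger tips above the rim (11 mm below this centre); there is most room for fingers across the row.
- jar_green_center (a point): Small paint jar, dark green jar, black cap with a round dab of its green paint on top: 26 mm across the body (lower 24 mm), 24 mm across the cap, 34 mm tall, about 45 g, loose. The point is its centre, 17 mm above its underside; z is its axis. Only the part above the pocket rim can be gripped: in a pocket it rises 28 mm above the rim, so keep the finger tips above the rim (11 mm below this centre); there is most room for fingers across the row.
- rack_wood: Light wooden rack that holds the jars at the start, 248 mm long; it reaches 28 mm to +x, 50 mm to -x. Four round pockets, 44 mm across, at x = 0, y = -84, -28, 28, 84 mm; their floors at z = 6 mm, rims at 12 mm. Black end stop, 24 mm high, across the +y end at y = 124 mm. Origin: on the bench under the middle of the pocket row; z up, y along the row towards the stop. Fixed.
- rack_white: White plastic rack, 56 x 248 mm, empty at the start. Four round pockets, 44 mm across, at x = 0, y = -84, -28, 28, 84 mm; their floors at z = 6 mm, rims at 12 mm. Black end stop, 24 mm high, across the +y end at y = 124 mm. Origin: on the bench under the middle of the pocket row; z up, y along the row towards the stop. Fixed.
- chip_red: Flat red colour chip (14 x 24 x 2 mm) fixed on the wooden rack's rim beside the pocket in which the red jar stood at the start; that pocket's centre is 39 mm along the chip's +x axis. Origin: centre of its underside.
- chip_blue: Flat blue colour chip (14 x 24 x 2 mm) fixed on the wooden rack's rim beside the pocket in which the blue jar stood at the start; that pocket's centre is 39 mm along the chip's +x axis. Origin: centre of its underside.
- chip_yellow: Flat yellow colour chip (14 x 24 x 2 mm) fixed on the wooden rack's rim beside the pocket in which the yellow jar stood at the start; that pocket's centre is 39 mm along the chip's +x axis. Origin: centre of its underside.
- chip_green: Flat green colour chip (14 x 24 x 2 mm) fixed on the wooden rack's rim beside the pocket in which the green jar stood at the start; that pocket's centre is 39 mm along the chip's +x axis. Origin: centre of its underside.
- tape_roll: Roll of beige masking tape lying flat, 80 mm across, 19 mm high, a loose bystander on the bench. Origin: centre of its underside.
- eraser: White eraser, 20 x 45 x 11 mm, a loose bystander on the bench. Origin: centre of its underside.
- sand_block: Brown sanding block, 34 x 62 x 18 mm, a loose bystander on the bench. Origin: centre of its underside.
Mind the look-alikes: they are no part of the job. What is shaped like the part that bears jar_yellow_center but orange, purple or turquoise is not meant.

How it is judged:
By the outcome, as a careful person would: the job done as asked, in the order asked, and still so for the second after the job is handed in, with the robot touching nothing.
It also fails if it takes over 104 s, if anything falls off the work surface, if the arm or the gripper's body presses on something with over 40 N, if the wrist force passes 120 N, or if a joint passes its speed limit or range.

## Robot

A 6-joint arm with a two-finger parallel gripper is mounted at the origin on a cart in front of the work surface, level with it; the furniture and walls round the work are solid. World frame = base frame: x ahead of the robot, y to its left, z up, the work surface at z = 0. Lengths are in m, angles in degrees, forces in N, time in s.
With the tool pointing down it reaches from about 0.3 to 0.75 m from the base axis. Payload 8.5 kg.
Tool frame: the origin (TCP) lies between the finger pads; the fingertips stand 14 mm ahead of it and the grasp point (between the pads) lies 5 mm behind it; x points along the fingers, z is the direction in which the jaws open and shut, and the axes are right-handed (so a half turn about x gives the same grasp; the last joint's range is limited). The gripper opens to 85 mm and grips with 20 to 120 N. Pads are 22 mm wide; open, the fingers measure 114 mm over their backs; the gripper's body (76 mm by 85 mm) begins 54 mm behind the grasp point. The pads swing forward as they close: fully open they stand 13 mm farther back than shut.
Start: joints at [59.284, 21.807, 74.336, -0, 83.858, -12.336], TCP at [0.173, 0.522, 0.245] pointing down, gripper open.
Joint ranges: [-178.18, 178.18], [-50.72, 133.34], [12.68, 142.11], [-81.47, 261.47], [9.98, 163.14], [-165.26, 165.26]. Speed limits (degrees/s): [136.94, 136.94, 180, 180, 180, 180].

## Interface

Orientations are given as a 3x3 rotation matrix whose columns are the frame's x, y, z axes.
In Python, from rig import env gives the robot as it stands.
- The arm moves only by the shell command python3 -m jog 'ROWS' [FORCE]. ROWS is JSON, a list of rows, each a list of 5 numbers: the opening, from -1 (shut) to 1 (fully open), so that 0 is half open, then the shift along the tool's x, y, z in m, then the turn about the tool's x in rad. In form: [[claw, dx, dy, dz, yaw], ...]. A call has 1 to 20 rows; each row is the pose to reach, as a shift and turn from the pose commanded when the call began, along the tool's axes at that moment; what a row does not reach only later rows make up. A row lasts 1/10 s, in which the tool goes at most 50 mm and 8.59 degrees, less where a joint would pass 70% of its speed; a pose out of reach is approached as far as the arm can. A call with a gripper value outside its range is refused whole. The fingers move at their own pace and stop on an object; FORCE is the grip in N (left out, the last holds). Time passes only in rows, so rows that repeat a pose let the fingers close. It gives the time, the measured TCP pose, the force and the opening at its end, in the units of the state.
- env.observe(): the state, without advancing time (a new reading comes with each control period).
- env.get_image(name): name is "scene" or "top" or "wrist"; returns the picture (480x640x3 uint8, red, green, blue); there is no depth.
- env.camera_model(name): a dict with "fx", "fy", "cx", "cy" (pixels), "k1" (the pictures are not rectified: a ray, as slopes to the right and down, at radius r is drawn at 1 + k1 r^2 times it, then the intrinsics apply), "origin" and "orientation" of the camera in the world. Camera axes: x right, y up, looking along -z (the intrinsics and any distortion apply to the point x, -y, -z); pixel columns grow to the right and rows downward; lengths in m; the calibration is good to about 2 mm. A picture is of the moment at which its call begins: read the wrist's pose just before it. camera_model takes no time and is no camera call; for the wrist camera it gives the pose at the moment of the call.
- env.close_job(): hands the job in, once; it reports no verdict.
The state is a dict: "time_s": time; "q": joint angles; "qvel": joint speeds; "joint_efforts": joint torques, N m; "position": TCP position; "tool_rot": TCP orientation; "ft_force": force on the tool from outside, world axes, zero at the start; "wrist_torque": the same for the moment, N m; "grip_width": finger opening in m.
Only numpy, scipy, OpenCV 4.12 (cv2) and the standard library are available. Lean on these libraries where they do the work, as an engineer would, in place of code of your own. Each camera call takes 0.05 s, during which the arm holds its last target.

## Working session

There is one attempt and no reset: what is moved stays moved. The work goes in short steps, Python scripts to look and compute and a shell command to move; the robot and the scene stay as the last step left them, time stands still between calls to the robot, and variables do not carry over. Pictures are saved under pics/ and viewed, and the job is handed in when it is done.

```bash
mkdir -p pics; ls
python3 - <<'E'
from rig import env
import cv2
o=env.observe()
for k,v in o.items(): print(k,v)
for n in ["scene","top","wrist"]:
    print(n,env.camera_model(n))
    cv2.imwrite(f"pics/{n}0.png",env.get_image(n)[:,:,::-1])
E
```

```text
pics
time_s 0.0
q [ 5.92827357e+01  2.18412775e+01  7.43837750e+01 -4.80067705e-04
  8.38591026e+01 -1.23362671e+01]
qvel [ 0.06620272 -0.03795417 -0.07561987  0.03501258  0.01654899  0.04295233]
joint_efforts [ 2.16464246e-04 -4.48463881e+01 -2.31275207e+01 -1.48988752e-04
  4.79770184e-03 -1.45469591e-05]
position [0.17330117 0.52169866 0.24471484]
tool_rot [[-7.43096313e-04 -9.48980819e-01  3.15332924e-01]
 [-1.26696727e-03  3.15333651e-01  9.48980022e-01]
 [-9.99998921e-01  3.05667064e-04 -1.43665091e-03]]
ft_force [-0.41057479 -0.91302431 -0.13938212]
wrist_torque [ 0.04174365 -0.00276206 -0.03374766]
grip_width 0.08551899945056143
scene {'fx': 548.2046050659203, 'fy': 548.2046050659203, 'cx': 324.24887036875157, 'cy': 235.97255891986833, 'k1': 0.05920344690488372, 'origin': array([-0.13921275, -0.37431825,  0.88235163]), 'orientation': array([[ 0.44852941,  0.66646009, -0.59552693],
       [-0.89376329,  0.33663597, -0.29641763],
       [ 0.00292527,  0.66521212,  0.74664869]])}
top {'fx': 573.0308581884109, 'fy': 573.0308581884109, 'cx': 319.0466835367187, 'cy': 238.654969903492, 'k1': -0.1400391314131625, 'origin': array([ 0.30556666, -0.00348142,  1.36632688]), 'orientation': array([[-5.03934597e-03,  9.84393121e-01, -1.75911306e-01],
       [-9.99986708e-01, -5.15263307e-03, -1.87239625e-04],
       [-1.09072381e-03,  1.75908024e-01,  9.84406002e-01]])}
wrist {'fx': 361.1719497368233, 'fy': 361.1719497368233, 'cx': 324.3501963805254, 'cy': 237.3694789422897, 'k1': -0.05897066385251221, 'origin': array([0.10155111, 0.54732144, 0.37359534]), 'orientation': array([[ 0.31573681, -0.90605851, -0.28172371],
       [ 0.94884598,  0.30110525,  0.0950102 ],
       [-0.00125631, -0.29731062,  0.95477998]])}
```

View pics/scene0.png

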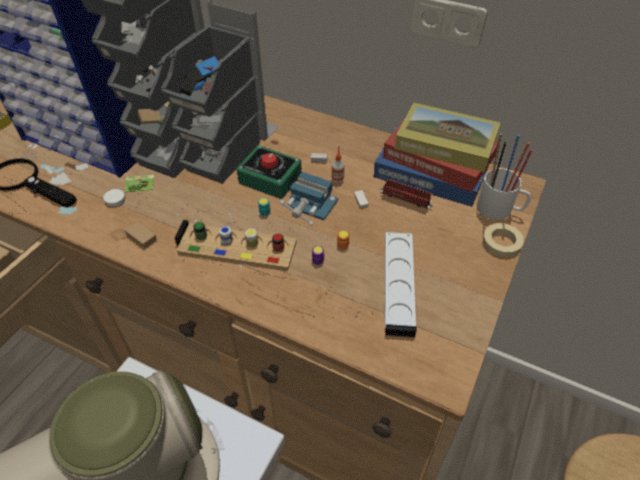

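View pics/top0.png

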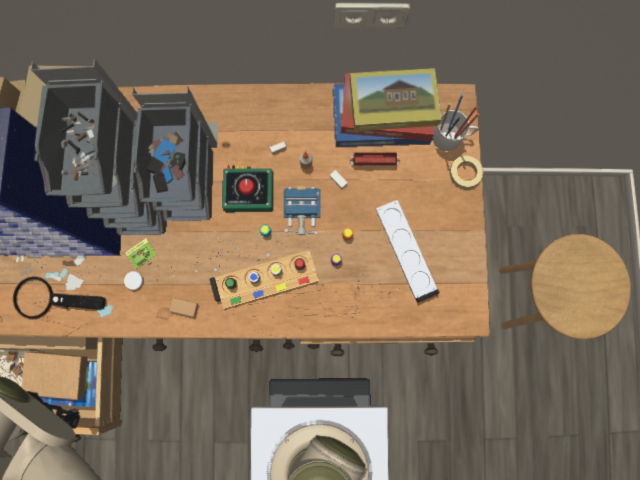

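View pics/wrist0.png

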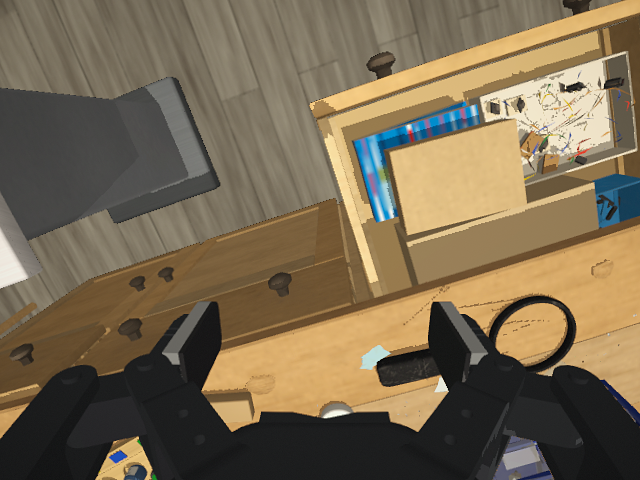

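```bash
cat > h.py <<'E'
import numpy as np, cv2
from rig import env
def K(m): return np.array([[m['fx'],0,m['cx']],[0,m['fy'],m['cy']],[0,0,1.]])
def ray(m,uv):
    uv=np.asarray(uv,float).reshape(-1,1,2)
    # invert r -> r(1+k1 r^2)
    n=cv2.undistortPointsIter(uv,K(m),np.array([m['k1'],0,0,0.]),None,None,(3,50,1e-10)).reshape(-1,2)
    d=np.c_[n[:,0],-n[:,1],-np.ones(len(n))]
    return d@np.asarray(m['orientation']).T
def plane(m,uv,z):
    d=ray(m,uv);o=np.asarray(m['origin'])
    return o+d*((z-o[2])/d[:,2])[:,None]
def proj(m,P):
    p=(np.atleast_2d(P)-m['origin'])@np.asarray(m['orientation'])
    x=p[:,0]/-p[:,2];y=-p[:,1]/-p[:,2];s=1+m['k1']*(x*x+y*y)
    return np.c_[m['fx']*x*s+m['cx'],m['fy']*y*s+m['cy']]
E
python3 - <<'E'
import cv2
a=cv2.imread('pics/top0.png')
cv2.imwrite('pics/topw.png',cv2.resize(a[235:320,200:330],None,fx=6,fy=6,interpolation=cv2.INTER_CUBIC))
cv2.imwrite('pics/toph.png',cv2.resize(a[195:310,365:445],None,fx=5,fy=5,interpolation=cv2.INTER_CUBIC))
a=cv2.imread('pics/scene0.png')
cv2.imwrite('pics/scw.png',cv2.resize(a[205:275,170:305],None,fx=5.9,fy=5.9,interpolation=cv2.INTER_CUBIC))
E
```

```text
(no output)
```

View pics/topw.png

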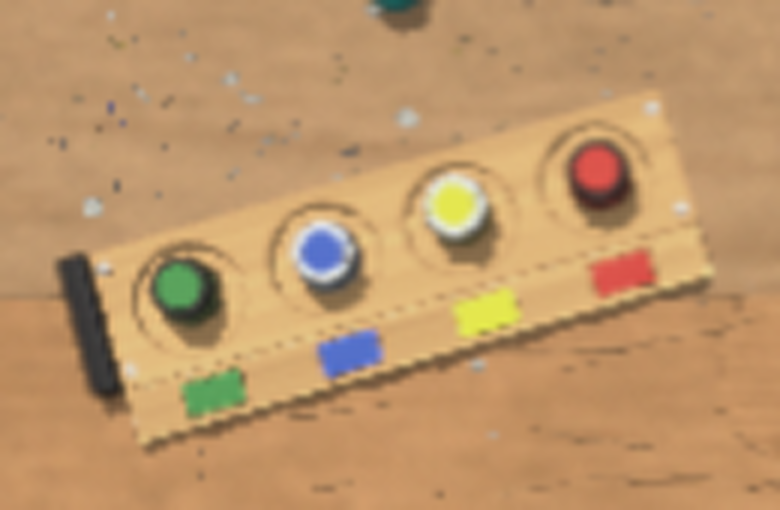

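View pics/toph.png

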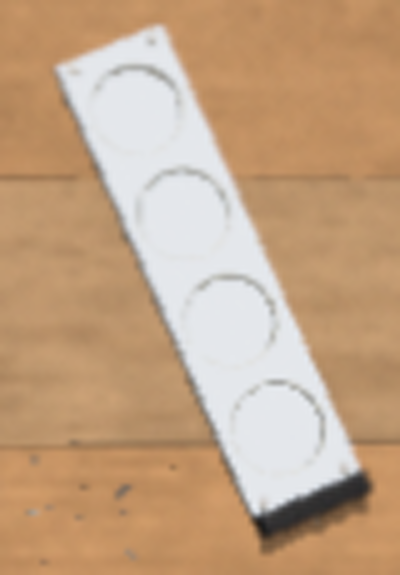

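View pics/scw.png

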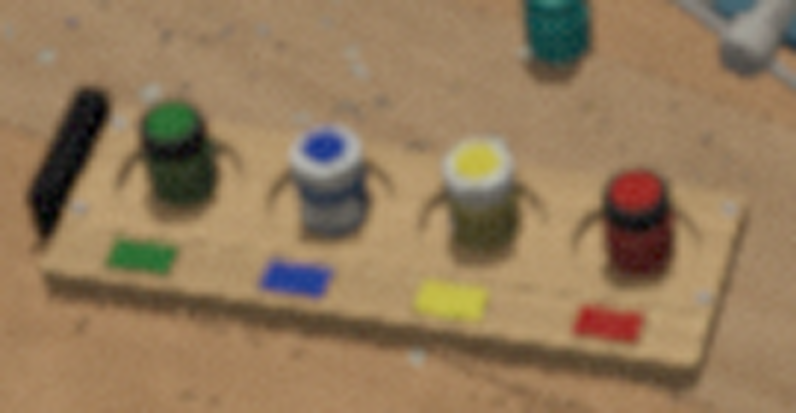

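```bash
cat > meas.py <<'E'
from h import *
import sys
from scipy.optimize import least_squares
def blobs(img,roi):
    hsv=cv2.cvtColor(img,cv2.COLOR_RGB2HSV)
    rng={'green':[(45,80)],'blue':[(105,130)],'yellow':[(26,34)],'red':[(0,6),(174,180)]}
    out={}
    x0,y0,x1,y1=roi
    for c,rs in rng.items():
        m=np.zeros(hsv.shape[:2],np.uint8)
        for lo,hi in rs: m|=cv2.inRange(hsv,(lo,115,95),(hi,255,255))
        mm=np.zeros_like(m);mm[y0:y1,x0:x1]=m[y0:y1,x0:x1]
        n,l,s,ce=cv2.connectedComponentsWithStats(mm)
        out[c]=[(ce[i].round(1).tolist(),int(s[i,4])) for i in range(1,n) if s[i,4]>=12]
    return out
if __name__=="__main__":
    for n,roi in (('top',(205,245,325,312)),('scene',(175,205,305,275))):
        m=env.camera_model(n);img=cv2.imread(f'pics/{n}0.png')[:,:,::-1].copy()
        for c,bl in blobs(img,roi).items():
            for p,a in bl:
                print(n,c,p,a,'z40',plane(m,p,.040)[0,:2].round(4),'z14',plane(m,p,.014)[0,:2].round(4))
    m=env.camera_model('top');a=cv2.imread('pics/top0.png')
    hsv=cv2.cvtColor(a,cv2.COLOR_BGR2HSV);k=np.zeros((480,640),np.uint8)
    k[195:310,365:445]=cv2.inRange(hsv,(0,0,150),(180,45,255))[195:310,365:445]
    k=cv2.morphologyEx(k,cv2.MORPH_CLOSE,np.ones((7,7)))
    cs=max(cv2.findContours(k,cv2.RETR_EXTERNAL,cv2.CHAIN_APPROX_NONE)[0],key=cv2.contourArea)
    P=plane(m,cs.reshape(-1,2),.012)[:,:2]
    (c,s,an)=cv2.minAreaRect((P*1000).astype(np.float32)); print('white rect',c,s,an)
    print(cv2.boxPoints((c,s,an)))
E
python3 meas.py
```

```text
top blue [253.1, 276.5] 27 z40 [0.4538 0.1509] z14 [0.4567 0.1539]
top blue [257.8, 293.4] 39 z40 [0.4144 0.1394] z14 [0.4165 0.1422]
top yellow [275.2, 268.5] 28 z40 [0.4724 0.0994] z14 [0.4757 0.1014]
top yellow [280.6, 286.6] 60 z40 [0.43   0.0866] z14 [0.4325 0.0883]
top red [299.1, 262.7] 56 z40 [0.4858 0.0436] z14 [0.4893 0.0446]
top red [303.3, 280.1] 50 z40 [0.445  0.0338] z14 [0.4477 0.0346]
scene green [198.2, 224.9] 27 z40 [0.4417 0.2088] z14 [0.4596 0.2268]
scene green [193.5, 247.9] 38 z40 [0.3854 0.1803] z14 [0.4016 0.1974]
scene blue [224.5, 229.5] 20 z40 [0.4554 0.1528] z14 [0.4738 0.1691]
scene blue [219.7, 251.8] 35 z40 [0.4004 0.1278] z14 [0.4171 0.1433]
scene yellow [250.4, 231.9] 25 z40 [0.4739 0.1015] z14 [0.4928 0.1162]
scene yellow [246.0, 255.5] 57 z40 [0.4159 0.0758] z14 [0.433  0.0897]
scene red [277.1, 236.9] 49 z40 [0.4867 0.0454] z14 [0.506  0.0583]
scene red [272.5, 259.4] 47 z40 [0.4309 0.0237] z14 [0.4485 0.036 ]
white rect (523.5128784179688, -211.48806762695312) (236.57598876953125, 58.31051254272461) 22.292572021484375
[[ 403.00623 -229.38281]
 [ 425.1255  -283.33514]
 [ 644.01953 -193.59332]
 [ 621.90027 -139.64099]]
```

Run:
```python
from h import *
m=env.camera_model('top')
z=np.array([[137,109],[183,214],[231,321],[278,427]])/5-.4+[365,195]
P=plane(m,z,.012)[:,:2];print(P.round(4),P.mean(0),np.linalg.norm(np.diff(P,axis=0),axis=1))
# scene view white rack
m=env.camera_model('scene');a=cv2.imread('pics/scene0.png')
cv2.imwrite('pics/sch.png',cv2.resize(a[225:340,375:425],None,fx=5,fy=5,interpolation=cv2.INTER_CUBIC))
R=np.array(env.observe()['tool_rot'])
```

```text
[[ 0.6014 -0.1803]
 [ 0.5496 -0.2011]
 [ 0.4974 -0.2227]
 [ 0.4463 -0.2437]] [ 0.52369274 -0.21193159] [0.05584574 0.05647162 0.05528807]
```

View pics/sch.png

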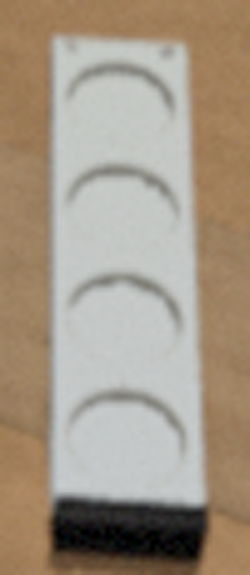

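```bash
cat > go.py <<'E'
import sys
from h import *
J={'green':(.4405,.2085),'blue':(.4546,.1518),'yellow':(.473,.1004),'red':(.4863,.0445)}
W={'green':(.6015,-.1803),'blue':(.5496,-.2013),'yellow':(.4977,-.2225),'red':(.4459,-.2437)}
def shift(xyz,ang=None):
    o=env.observe();R=np.array(o['tool_rot']);p=np.array(o['position'])
    d=R.T@(np.array(xyz)-p);yaw=0
    if ang is not None:
        t=np.array([np.cos(np.radians(ang)),np.sin(np.radians(ang)),0]);t=R.T@t
        yaw=np.arctan2(-t[1],t[2])
        if yaw>np.pi/2: yaw-=np.pi
        if yaw<-np.pi/2: yaw+=np.pi
    print('t',round(o['time_s'],2),'pos',p.round(4),'jaw',np.degrees(np.arctan2(R[1,2],R[0,2])).round(1),'w',round(o['grip_width'],4),'q6',o['q'][5].round(1),'| d',d.round(4),'yaw',round(yaw,3),'dist',np.linalg.norm(d).round(3))
if __name__=="__main__":
    T=J if sys.argv[1]=='J' else W
    x,y=T[sys.argv[2]]
    shift((x,y,float(sys.argv[3])),float(sys.argv[4]) if len(sys.argv)>4 else None)
E
python3 go.py J green .15 16
```

```text
t 0.15 pos [0.1733 0.5218 0.2449] jaw 71.6 w 0.0853 q6 -12.3 | d [ 0.095  -0.3523 -0.2129] yaw 0.971 dist 0.423
```

```bash
python3 -m jog '[[0.3,0.095,-0.3523,-0.2129,0.971],[0.3,0.095,-0.3523,-0.2129,0.971],[0.3,0.095,-0.3523,-0.2129,0.971],[0.3,0.095,-0.3523,-0.2129,0.971],[0.3,0.095,-0.3523,-0.2129,0.971],[0.3,0.095,-0.3523,-0.2129,0.971],[0.3,0.095,-0.3523,-0.2129,0.971],[0.3,0.095,-0.3523,-0.2129,0.971],[0.3,0.095,-0.3523,-0.2129,0.971],[0.3,0.095,-0.3523,-0.2129,0.971],[0.3,0.095,-0.3523,-0.2129,0.971],[0.3,0.095,-0.3523,-0.2129,0.971],[0.3,0.095,-0.3523,-0.2129,0.971],[0.3,0.095,-0.3523,-0.2129,0.971]]' 30; python3 go.py J green .029 16
python3 - <<'E'
from h import *
m=env.camera_model('wrist');a=env.get_image('wrist')
cv2.imwrite('pics/wr1.png',a[:,:,::-1])
print({c:proj(m,[*p,.04]).round(0) for c,p in {'green':(.4405,.2085),'blue':(.4546,.1518)}.items()})
E
```

```text
time_s: 1.55
position: [0.4402, 0.2095, 0.1506]
tool_rot: [[0.0, -0.277, 0.961], [0.0, 0.961, 0.277], [-1.0, -0.0, 0.0]]
ft_force: [0.6, -0.1, 0.8]
grip_width: 0.0554
t 1.55 pos [0.4402 0.2095 0.1506] jaw 16.1 w 0.0554 q6 -4.6 | d [ 0.1216 -0.0011  0.    ] yaw 0.001 dist 0.122
{'green': array([[323., 243.]]), 'blue': array([[321., 317.]])}
```

View pics/wr1.png

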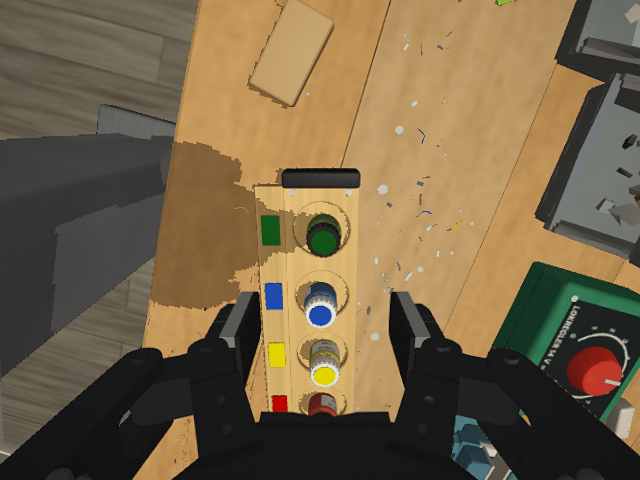

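The wrist view shows the green dab at (323,243) and the blue one at (320,316), right where I predicted them, so I can descend on the green jar.

```bash
python3 -m jog '[[0.3,0.04,-0.001,0,0],[0.3,0.07,-0.001,0,0],[0.3,0.09,-0.001,0,0],[0.3,0.105,-0.001,0,0],[0.3,0.115,-0.001,0,0],[0.3,0.1215,-0.001,0,0],[0.3,0.1215,-0.001,0,0],[-0.6,0.1215,-0.001,0,0],[-0.6,0.1215,-0.001,0,0],[-0.6,0.1215,-0.001,0,0],[-0.6,0.1215,-0.001,0,0],[-0.6,0.1215,-0.001,0,0],[-0.6,0.1215,-0.001,0,0]]' 30; python3 go.py J green .15
python3 - <<'E'
from h import *
cv2.imwrite('pics/wr2.png',env.get_image('wrist')[:,:,::-1])
E
```

```text
time_s: 2.9
position: [0.4412, 0.2079, 0.0295]
tool_rot: [[0.001, -0.275, 0.961], [0.0, 0.961, 0.275], [-1.0, -0.0, 0.001]]
ft_force: [-1.4, 0.2, 6.8]
grip_width: 0.024
t 2.9 pos [0.4412 0.2079 0.0295] jaw 16.0 w 0.024 q6 -4.7 | d [-0.1205  0.0007 -0.0003] yaw 0 dist 0.12
```

View pics/wr2.png

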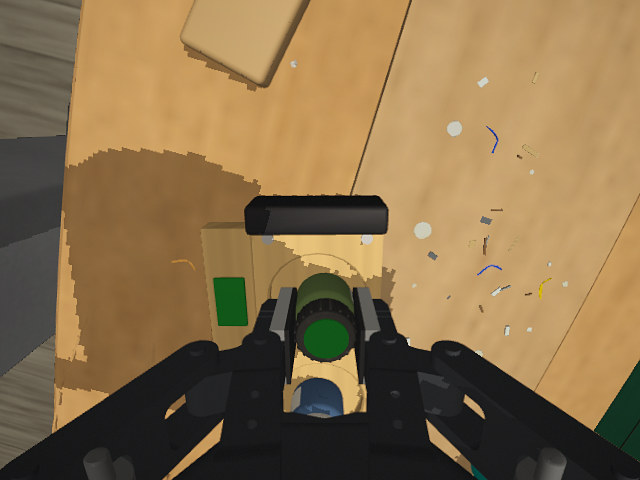

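The green cap, at (326,335), is between the pads with a width of 24 mm. Next I lift.

```bash
python3 -m jog '[[-0.6,-0.02,0,0,0],[-0.6,-0.05,0,0,0],[-0.6,-0.08,0,0,0],[-0.6,-0.12,0,0,0],[-0.6,-0.12,0,0,0],[-0.6,-0.12,0,0,0]]' 30; python3 go.py W green .15 -67.8
python3 - <<'E'
from h import *
cv2.imwrite('pics/wr3.png',env.get_image('wrist')[:,:,::-1])
E
```

```text
time_s: 3.55
position: [0.4409, 0.2078, 0.1493]
tool_rot: [[0.002, -0.275, 0.961], [0.0, 0.961, 0.275], [-1.0, -0.0, 0.002]]
ft_force: [0.4, -0.1, -0.2]
grip_width: 0.0235
t 3.55 pos [0.4409 0.2078 0.1493] jaw 16.0 w 0.0235 q6 -4.7 | d [-0.0006 -0.4174  0.0475] yaw 1.462 dist 0.42
```

View pics/wr3.png

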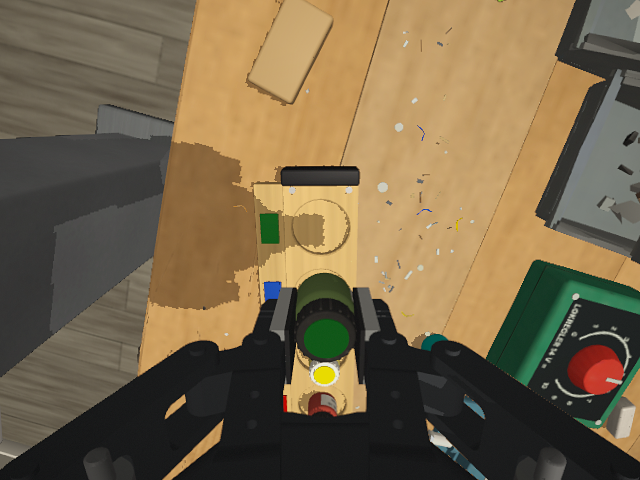

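```bash
python3 -m jog '[[-0.6,-0.0005,-0.04,0.0045,0.15],[-0.6,-0.0005,-0.08,0.009,0.29],[-0.6,-0.0005,-0.12,0.0135,0.44],[-0.6,-0.0005,-0.16,0.018,0.58],[-0.6,-0.0005,-0.2,0.0225,0.73],[-0.6,-0.0005,-0.24,0.027,0.88],[-0.6,-0.0005,-0.28,0.032,1.02],[-0.6,-0.0005,-0.32,0.0365,1.17],[-0.6,-0.0005,-0.36,0.041,1.31],[-0.6,-0.0005,-0.4,0.0455,1.4],[-0.6,-0.0005,-0.4174,0.0475,1.462],[-0.6,-0.0005,-0.4174,0.0475,1.462],[-0.6,-0.0005,-0.4174,0.0475,1.462]]' 30; python3 go.py W green .031 -67.8
python3 - <<'E'
from h import *
m=env.camera_model('wrist')
cv2.imwrite('pics/wr4.png',env.get_image('wrist')[:,:,::-1])
print(proj(m,[[.6015,-.1803,.012],[.5496,-.2013,.012],[.4977,-.2225,.012]]).round(0))
E
```

```text
time_s: 4.9
position: [0.6008, -0.1798, 0.1477]
tool_rot: [[-0.003, 0.925, 0.379], [0.002, 0.379, -0.925], [-1.0, -0.002, -0.003]]
ft_force: [0.5, 1.3, 0.3]
grip_width: 0.0241
t 4.9 pos [ 0.6008 -0.1798  0.1477] jaw -67.7 w 0.0241 q6 40.3 | d [0.1167 0.0006 0.001 ] yaw 0.001 dist 0.117
[[327. 230.]
 [327. 296.]
 [327. 355.]]
```

View pics/wr4.png

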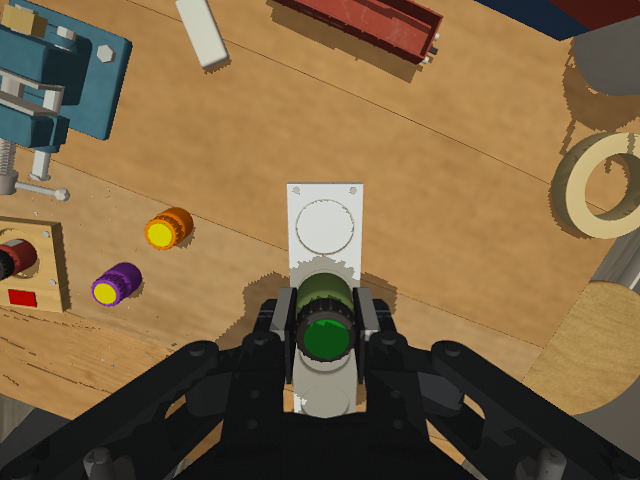

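The far pocket shows at (325,228), against a prediction of (327,230), so I lower the jar and release it.

```bash
python3 -m jog '[[-0.6,0.04,0.0006,0.001,0],[-0.6,0.07,0.0006,0.001,0],[-0.6,0.09,0.0006,0.001,0],[-0.6,0.105,0.0006,0.001,0],[-0.6,0.112,0.0006,0.001,0],[-0.6,0.115,0.0006,0.001,0],[-0.6,0.1172,0.0006,0.001,0],[-0.6,0.1172,0.0006,0.001,0],[-0.6,0.1172,0.0006,0.001,0]]' 30; python3 -m jog '[[-0.2,0,0,0,0],[-0.1,0,0,0,0],[0.1,0,0,0,0],[0.2,0,0,0,0],[0.2,-0.03,0,0,0],[0.3,-0.06,0,0,0],[0.3,-0.09,0,0,0],[0.3,-0.12,0,0,0],[0.3,-0.12,0,0,0],[0.3,-0.12,0,0,0]]'; python3 go.py J blue .15 16
python3 - <<'E'
from h import *
cv2.imwrite('pics/wr5.png',env.get_image('wrist')[:,:,::-1])
E
```

```text
time_s: 5.85
position: [0.6027, -0.1811, 0.0328]
tool_rot: [[0.001, 0.926, 0.378], [-0.0, 0.378, -0.926], [-1.0, 0.001, 0.001]]
ft_force: [0.2, 0.2, 0.6]
grip_width: 0.0237
time_s: 6.85
position: [0.6024, -0.181, 0.1523]
tool_rot: [[0.001, 0.926, 0.378], [-0.0, 0.378, -0.926], [-1.0, 0.0, 0.001]]
ft_force: [-0.2, -0.3, -0.7]
grip_width: 0.0558
t 6.85 pos [ 0.6024 -0.181   0.1523] jaw -67.8 w 0.0558 q6 40.3 | d [ 0.0021 -0.011  -0.364 ] yaw -1.462 dist 0.364
```

View pics/wr5.png

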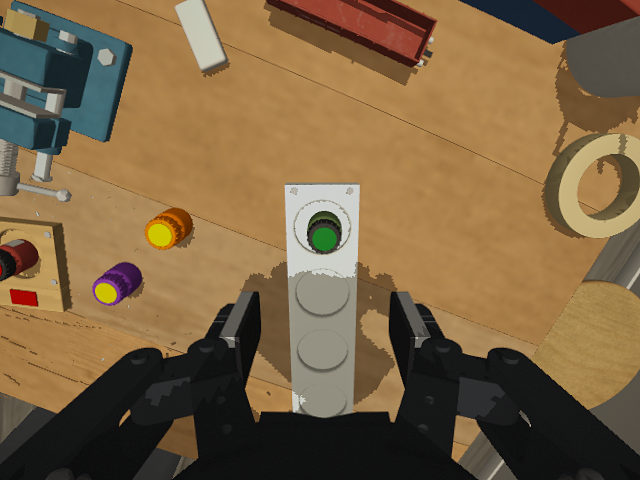

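The green jar is upright in the far pocket, with its dab at (324,236). Blue is next.

```bash
python3 -m jog '[[0.3,0.002,-0.001,-0.036,-0.145],[0.3,0.002,-0.002,-0.073,-0.29],[0.3,0.002,-0.003,-0.109,-0.435],[0.3,0.002,-0.004,-0.146,-0.58],[0.3,0.002,-0.006,-0.182,-0.73],[0.3,0.002,-0.007,-0.218,-0.88],[0.3,0.002,-0.008,-0.255,-1.02],[0.3,0.002,-0.009,-0.291,-1.17],[0.3,0.002,-0.01,-0.33,-1.31],[0.3,0.002,-0.011,-0.355,-1.43],[0.3,0.002,-0.011,-0.364,-1.462],[0.3,0.002,-0.011,-0.364,-1.462],[0.3,0.002,-0.011,-0.364,-1.462],[0.3,0.002,-0.011,-0.364,-1.462]]' 30 ; python3 go.py J blue .029 16
python3 - <<'E'
from h import *
m=env.camera_model('wrist');a=env.get_image('wrist')
cv2.imwrite('pics/wr6.png',a[:,:,::-1])
print(proj(m,[.4546,.1518,.04]).round(0))
E
```

```text
time_s: 8.3
position: [0.4552, 0.1508, 0.1499]
tool_rot: [[-0.0, -0.273, 0.962], [-0.0, 0.962, 0.273], [-1.0, -0.0, -0.0]]
ft_force: [0.5, -0.5, -0.6]
grip_width: 0.0557
t 8.3 pos [0.4552 0.1508 0.1499] jaw 15.8 w 0.0557 q6 -11.7 | d [ 0.1209  0.0011 -0.0002] yaw -0.003 dist 0.121
[[323. 240.]]
```

View pics/wr6.png

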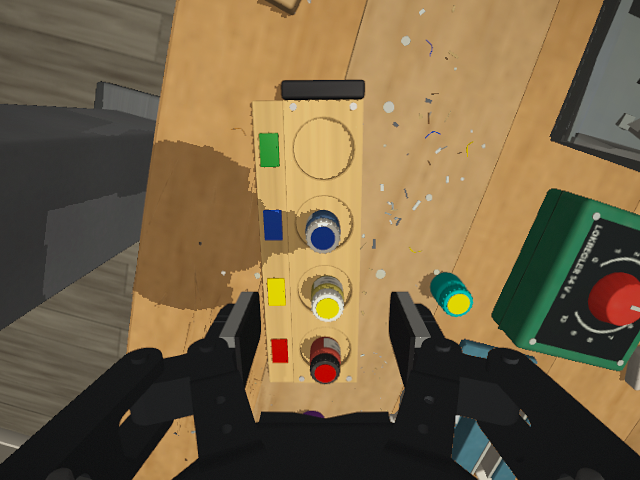

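The blue dab is at (323,237), against a predicted (323,240). I descend, grip and lift.

```bash
python3 -m jog '[[0.3,0.04,0.001,0,0],[0.3,0.07,0.001,0,0],[0.3,0.09,0.001,0,0],[0.3,0.105,0.001,0,0],[0.3,0.115,0.001,0,0],[0.3,0.121,0.001,0,0],[0.3,0.121,0.001,0,0],[0.3,0.121,0.001,0,0],[-0.6,0.121,0.001,0,0],[-0.6,0.121,0.001,0,0],[-0.6,0.121,0.001,0,0],[-0.6,0.121,0.001,0,0],[-0.6,0.121,0.001,0,0]]' 30; python3 -m jog '[[-0.6,-0.02,0,0,0],[-0.6,-0.05,0,0,0],[-0.6,-0.08,0,0,0],[-0.6,-0.12,0,0,0],[-0.6,-0.12,0,0,0],[-0.6,-0.12,0,0,0]]' 30; python3 go.py W blue .15 -67.8
```

```text
time_s: 9.65
position: [0.4546, 0.1528, 0.0297]
tool_rot: [[0.001, -0.276, 0.961], [0.0, 0.961, 0.276], [-1.0, -0.0, 0.001]]
ft_force: [-1.9, -0.1, 5.5]
grip_width: 0.024
time_s: 10.25
position: [0.4543, 0.1528, 0.1495]
tool_rot: [[0.001, -0.275, 0.961], [0.0, 0.961, 0.275], [-1.0, -0.0, 0.001]]
ft_force: [-0.4, 0.1, 0.8]
grip_width: 0.0238
t 10.25 pos [0.4543 0.1528 0.1495] jaw 16.0 w 0.0238 q6 -11.6 | d [-0.0004 -0.3666 -0.0059] yaw 1.462 dist 0.367
```

```bash
python3 -m jog '[[-0.6,-0.0005,-0.036,-0.0006,0.145],[-0.6,-0.0005,-0.073,-0.001,0.29],[-0.6,-0.0005,-0.11,-0.002,0.435],[-0.6,-0.0005,-0.147,-0.002,0.58],[-0.6,-0.0005,-0.183,-0.003,0.73],[-0.6,-0.0005,-0.22,-0.0035,0.88],[-0.6,-0.0005,-0.257,-0.004,1.02],[-0.6,-0.0005,-0.293,-0.005,1.17],[-0.6,-0.0005,-0.33,-0.0055,1.31],[-0.6,-0.0005,-0.355,-0.006,1.43],[-0.6,-0.0005,-0.3666,-0.006,1.462],[-0.6,-0.0005,-0.3666,-0.006,1.462],[-0.6,-0.0005,-0.3666,-0.006,1.462],[-0.6,-0.0005,-0.3666,-0.006,1.462]]' 30; python3 go.py W blue .03 -67.8
python3 - <<'E'
from h import *
cv2.imwrite('pics/wr7.png',env.get_image('wrist')[:,:,::-1])
E
```

```text
time_s: 11.65
position: [0.5493, -0.1999, 0.1494]
tool_rot: [[-0.001, 0.925, 0.381], [0.001, 0.381, -0.925], [-1.0, -0.0, -0.001]]
ft_force: [0.7, 0.3, -0.7]
grip_width: 0.0237
t 11.65 pos [ 0.5493 -0.1999  0.1494] jaw -67.6 w 0.0237 q6 36.0 | d [ 0.1194 -0.0002  0.0015] yaw 0.003 dist 0.119
```

View pics/wr7.png

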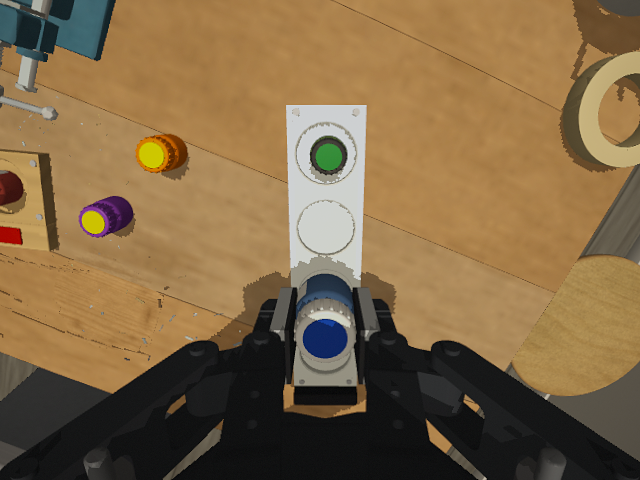

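```bash
python3 -m jog '[[-0.6,0.04,0,0.001,0],[-0.6,0.07,0,0.001,0],[-0.6,0.09,0,0.001,0],[-0.6,0.105,0,0.001,0],[-0.6,0.113,0,0.001,0],[-0.6,0.117,0,0.001,0],[-0.6,0.12,0,0.001,0],[-0.6,0.12,0,0.001,0],[-0.6,0.12,0,0.001,0],[-0.6,0.12,0,0.001,0]]' 30
```

```text
time_s: 12.7
position: [0.55, -0.2024, 0.0301]
tool_rot: [[0.001, 0.926, 0.378], [-0.0, 0.378, -0.926], [-1.0, 0.0, 0.001]]
ft_force: [0.5, 0.2, -0.4]
grip_width: 0.0234
```

```bash
python3 -m jog '[[-0.2,0,0,0,0],[-0.1,0,0,0,0],[0.1,0,0,0,0],[0.2,0,0,0,0],[0.2,-0.03,0,0,0],[0.3,-0.06,0,0,0],[0.3,-0.09,0,0,0],[0.3,-0.12,0,0,0],[0.3,-0.12,0,0,0],[0.3,-0.12,0,0,0]]'; python3 go.py J yellow .15 16
python3 - <<'E'
from h import *
cv2.imwrite('pics/wr8.png',env.get_image('wrist')[:,:,::-1])
E
```

```text
time_s: 13.7
position: [0.5498, -0.2022, 0.1498]
tool_rot: [[0.001, 0.926, 0.378], [-0.0, 0.378, -0.926], [-1.0, 0.0, 0.001]]
ft_force: [0.2, 0.6, -1.1]
grip_width: 0.0551
t 13.7 pos [ 0.5498 -0.2022  0.1498] jaw -67.8 w 0.0551 q6 36.0 | d [-0.0004  0.0433 -0.3092] yaw -1.462 dist 0.312
```

View pics/wr8.png

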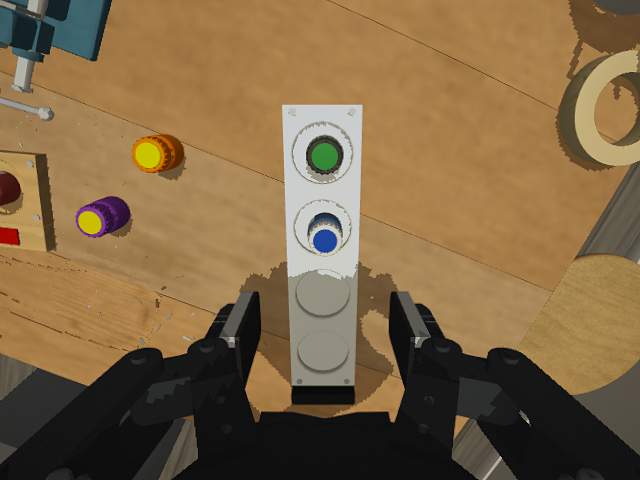

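The blue jar is seated in the second pocket, with its dab at (324,241). Yellow is next.

```bash
python3 -m jog '[[0.3,0,0.004,-0.031,-0.145],[0.3,0,0.009,-0.062,-0.29],[0.3,0,0.013,-0.093,-0.435],[0.3,0,0.017,-0.124,-0.58],[0.3,0,0.022,-0.155,-0.73],[0.3,0,0.026,-0.186,-0.88],[0.3,0,0.03,-0.217,-1.02],[0.3,0,0.035,-0.248,-1.17],[0.3,0,0.039,-0.28,-1.31],[0.3,0,0.042,-0.3,-1.43],[0.3,0,0.0433,-0.3092,-1.462],[0.3,0,0.0433,-0.3092,-1.462],[0.3,0,0.0433,-0.3092,-1.462],[0.3,0,0.0433,-0.3092,-1.462]]' 30 ; python3 go.py J yellow .029 16
python3 - <<'E'
from h import *
m=env.camera_model('wrist');a=env.get_image('wrist')
cv2.imwrite('pics/wr9.png',a[:,:,::-1])
print(proj(m,[.473,.1004,.04]).round(0))
E
```

```text
time_s: 15.15
position: [0.4733, 0.0994, 0.1494]
tool_rot: [[-0.0, -0.273, 0.962], [-0.0, 0.962, 0.273], [-1.0, -0.0, -0.0]]
ft_force: [-0.2, 0.3, -0.5]
grip_width: 0.0553
t 15.15 pos [0.4733 0.0994 0.1494] jaw 15.8 w 0.0553 q6 -18.0 | d [ 0.1204  0.001  -0.    ] yaw -0.003 dist 0.12
[[323. 240.]]
```

View pics/wr9.png

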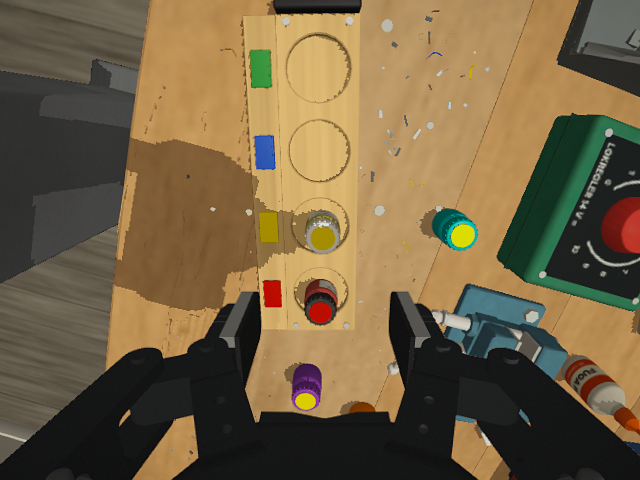

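The yellow dab is at (323,238), as predicted, and the turquoise jar is well clear of the fingers.

```bash
python3 -m jog '[[0.3,0.04,0.001,0,0],[0.3,0.07,0.001,0,0],[0.3,0.09,0.001,0,0],[0.3,0.105,0.001,0,0],[0.3,0.115,0.001,0,0],[0.3,0.1205,0.001,0,0],[0.3,0.1205,0.001,0,0],[0.3,0.1205,0.001,0,0],[-0.6,0.1205,0.001,0,0],[-0.6,0.1205,0.001,0,0],[-0.6,0.1205,0.001,0,0],[-0.6,0.1205,0.001,0,0],[-0.6,0.1205,0.001,0,0]]' 30; python3 -m jog '[[-0.6,-0.02,0,0,0],[-0.6,-0.05,0,0,0],[-0.6,-0.08,0,0,0],[-0.6,-0.12,0,0,0],[-0.6,-0.12,0,0,0],[-0.6,-0.12,0,0,0]]' 30; python3 go.py W yellow .15 -67.8
```

```text
time_s: 16.5
position: [0.473, 0.1013, 0.0298]
tool_rot: [[0.001, -0.275, 0.961], [-0.0, 0.961, 0.275], [-1.0, -0.0, 0.001]]
ft_force: [-1.2, -0.4, 5.9]
grip_width: 0.0243
time_s: 17.1
position: [0.4728, 0.1014, 0.1496]
tool_rot: [[0.002, -0.275, 0.961], [-0.0, 0.961, 0.275], [-1.0, -0.0, 0.001]]
ft_force: [-0.7, -0.3, -1.2]
grip_width: 0.024
t 17.1 pos [0.4728 0.1014 0.1496] jaw 16.0 w 0.024 q6 -18.0 | d [-0.0004 -0.3182 -0.0653] yaw 1.462 dist 0.325
```

```bash
python3 -m jog '[[-0.6,-0.0005,-0.032,-0.0065,0.145],[-0.6,-0.0005,-0.064,-0.013,0.29],[-0.6,-0.0005,-0.095,-0.0195,0.435],[-0.6,-0.0005,-0.127,-0.026,0.58],[-0.6,-0.0005,-0.159,-0.033,0.73],[-0.6,-0.0005,-0.19,-0.039,0.88],[-0.6,-0.0005,-0.223,-0.046,1.02],[-0.6,-0.0005,-0.255,-0.052,1.17],[-0.6,-0.0005,-0.286,-0.059,1.31],[-0.6,-0.0005,-0.31,-0.064,1.43],[-0.6,-0.0005,-0.3182,-0.0653,1.462],[-0.6,-0.0005,-0.3182,-0.0653,1.462],[-0.6,-0.0005,-0.3182,-0.0653,1.462],[-0.6,-0.0005,-0.3182,-0.0653,1.462]]' 30; python3 go.py W yellow .03 -67.8
python3 - <<'E'
from h import *
cv2.imwrite('pics/wr10.png',env.get_image('wrist')[:,:,::-1])
E
```

```text
time_s: 18.5
position: [0.4975, -0.2213, 0.1494]
tool_rot: [[-0.001, 0.925, 0.38], [0.001, 0.38, -0.925], [-1.0, -0.0, -0.001]]
ft_force: [-0.3, -0.5, -1.0]
grip_width: 0.0237
t 18.5 pos [ 0.4975 -0.2213  0.1494] jaw -67.6 w 0.0237 q6 31.2 | d [ 0.1194 -0.0003  0.0013] yaw 0.003 dist 0.119
```

View pics/wr10.png

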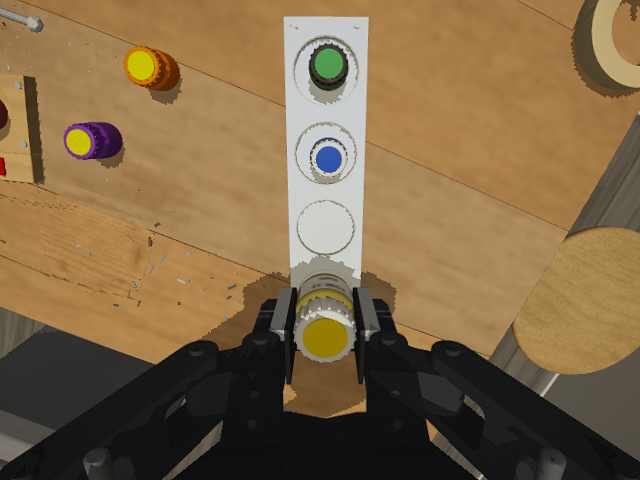

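The third pocket is at (326,227), in the same spot relative to the gripper as before. I lower the yellow jar.

```bash
python3 -m jog '[[-0.6,0.04,0,0.001,0],[-0.6,0.07,0,0.001,0],[-0.6,0.09,0,0.001,0],[-0.6,0.105,0,0.001,0],[-0.6,0.113,0,0.001,0],[-0.6,0.117,0,0.001,0],[-0.6,0.12,0,0.001,0],[-0.6,0.12,0,0.001,0],[-0.6,0.12,0,0.001,0],[-0.6,0.12,0,0.001,0]]' 30 && python3 -m jog '[[-0.2,0,0,0,0],[-0.1,0,0,0,0],[0.1,0,0,0,0],[0.2,0,0,0,0],[0.2,-0.03,0,0,0],[0.3,-0.06,0,0,0],[0.3,-0.09,0,0,0],[0.3,-0.12,0,0,0],[0.3,-0.12,0,0,0],[0.3,-0.12,0,0,0]]'; python3 go.py J red .15 16
python3 - <<'E'
from h import *
cv2.imwrite('pics/wr11.png',env.get_image('wrist')[:,:,::-1])
E
```

```text
time_s: 19.55
position: [0.4982, -0.2236, 0.03]
tool_rot: [[0.001, 0.926, 0.378], [-0.0, 0.378, -0.926], [-1.0, 0.0, 0.001]]
ft_force: [-0.6, 0.8, -0.2]
grip_width: 0.0238
time_s: 20.55
position: [0.4979, -0.2235, 0.1497]
tool_rot: [[0.001, 0.926, 0.378], [-0.0, 0.378, -0.926], [-1.0, 0.0, 0.001]]
ft_force: [-0.4, 0.5, -0.3]
grip_width: 0.0551
t 20.55 pos [ 0.4979 -0.2235  0.1497] jaw -67.8 w 0.0551 q6 31.2 | d [-0.0004  0.0905 -0.2525] yaw -1.462 dist 0.268
```

View pics/wr11.png

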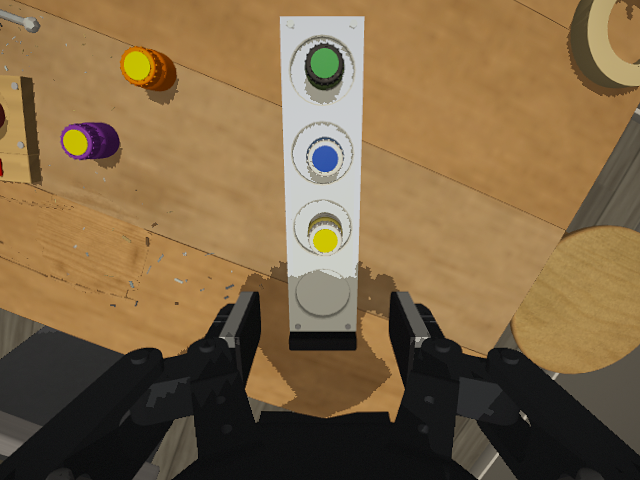

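Yellow is seated, with its dab at (324,240). Red is the last jar.

```bash
python3 -m jog '[[0.3,0,0.009,-0.025,-0.145],[0.3,0,0.018,-0.05,-0.29],[0.3,0,0.027,-0.076,-0.435],[0.3,0,0.036,-0.101,-0.58],[0.3,0,0.045,-0.126,-0.73],[0.3,0,0.054,-0.151,-0.88],[0.3,0,0.063,-0.177,-1.02],[0.3,0,0.072,-0.202,-1.17],[0.3,0,0.081,-0.227,-1.31],[0.3,0,0.088,-0.245,-1.43],[0.3,0,0.0905,-0.2525,-1.462],[0.3,0,0.0905,-0.2525,-1.462],[0.3,0,0.0905,-0.2525,-1.462],[0.3,0,0.0905,-0.2525,-1.462]]' 30 ; python3 go.py J red .029 16
python3 - <<'E'
from h import *
m=env.camera_model('wrist');a=env.get_image('wrist')
cv2.imwrite('pics/wr12.png',a[:,:,::-1])
print(proj(m,[.4863,.0445,.04]).round(0))
E
```

```text
time_s: 22.0
position: [0.4864, 0.0436, 0.1494]
tool_rot: [[-0.0, -0.273, 0.962], [-0.0, 0.962, 0.273], [-1.0, -0.0, -0.0]]
ft_force: [-0.9, 0.0, 1.3]
grip_width: 0.0555
t 22.0 pos [0.4864 0.0436 0.1494] jaw 15.8 w 0.0555 q6 -24.6 | d [0.1204 0.0009 0.0002] yaw -0.003 dist 0.12
[[324. 240.]]
```

View pics/wr12.png

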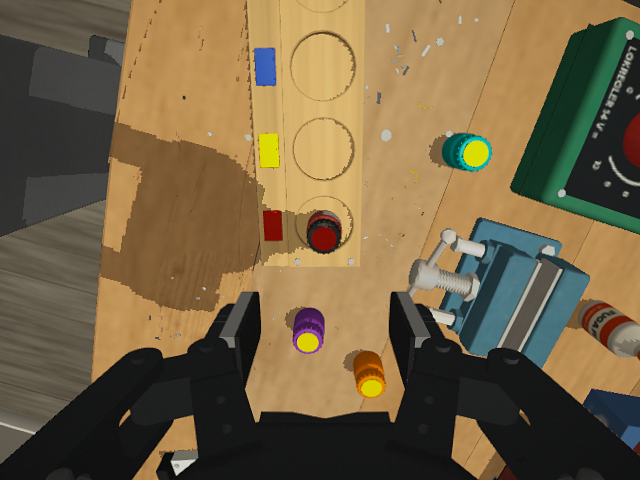

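The red dab is at (323,238). The vise handle, at (415,280), is outside the fingers' reach.

```bash
python3 -m jog '[[0.3,0.04,0.001,0,0],[0.3,0.07,0.001,0,0],[0.3,0.09,0.001,0,0],[0.3,0.105,0.001,0,0],[0.3,0.115,0.001,0,0],[0.3,0.1205,0.001,0,0],[0.3,0.1205,0.001,0,0],[0.3,0.1205,0.001,0,0],[-0.6,0.1205,0.001,0,0],[-0.6,0.1205,0.001,0,0],[-0.6,0.1205,0.001,0,0],[-0.6,0.1205,0.001,0,0],[-0.6,0.1205,0.001,0,0]]' 30; python3 -m jog '[[-0.6,-0.02,0,0,0],[-0.6,-0.05,0,0,0],[-0.6,-0.08,0,0,0],[-0.6,-0.12,0,0,0],[-0.6,-0.12,0,0,0],[-0.6,-0.12,0,0,0]]' 30; python3 go.py W red .15 -67.8
```

```text
time_s: 23.35
position: [0.4862, 0.0454, 0.0297]
tool_rot: [[0.001, -0.275, 0.961], [-0.0, 0.961, 0.275], [-1.0, -0.0, 0.001]]
ft_force: [-1.6, 0.4, 6.4]
grip_width: 0.0241
time_s: 23.95
position: [0.486, 0.0455, 0.1494]
tool_rot: [[0.001, -0.275, 0.961], [-0.0, 0.961, 0.275], [-1.0, -0.001, 0.001]]
ft_force: [-0.5, 0.1, -2.4]
grip_width: 0.0241
t 23.95 pos [0.486  0.0455 0.1494] jaw 16.0 w 0.0241 q6 -24.6 | d [-0.0005 -0.267  -0.1182] yaw 1.462 dist 0.292
```

```bash
python3 -m jog '[[-0.6,-0.0005,-0.027,-0.012,0.145],[-0.6,-0.0005,-0.053,-0.024,0.29],[-0.6,-0.0005,-0.08,-0.035,0.435],[-0.6,-0.0005,-0.107,-0.047,0.58],[-0.6,-0.0005,-0.134,-0.059,0.73],[-0.6,-0.0005,-0.16,-0.071,0.88],[-0.6,-0.0005,-0.187,-0.083,1.02],[-0.6,-0.0005,-0.214,-0.095,1.17],[-0.6,-0.0005,-0.24,-0.106,1.31],[-0.6,-0.0005,-0.26,-0.115,1.43],[-0.6,-0.0005,-0.267,-0.118,1.462],[-0.6,-0.0005,-0.267,-0.118,1.462],[-0.6,-0.0005,-0.267,-0.118,1.462],[-0.6,-0.0005,-0.267,-0.118,1.462]]' 30; python3 go.py W red .03 -67.8
python3 - <<'E'
from h import *
cv2.imwrite('pics/wr13.png',env.get_image('wrist')[:,:,::-1])
E
```

```text
time_s: 25.35
position: [0.4462, -0.2426, 0.1494]
tool_rot: [[-0.0, 0.925, 0.381], [0.001, 0.381, -0.925], [-1.0, -0.0, -0.001]]
ft_force: [0.3, -0.1, -0.3]
grip_width: 0.0238
t 25.35 pos [ 0.4462 -0.2426  0.1494] jaw -67.6 w 0.0238 q6 25.7 | d [ 0.1194 -0.0007  0.001 ] yaw 0.003 dist 0.119
```

View pics/wr13.png

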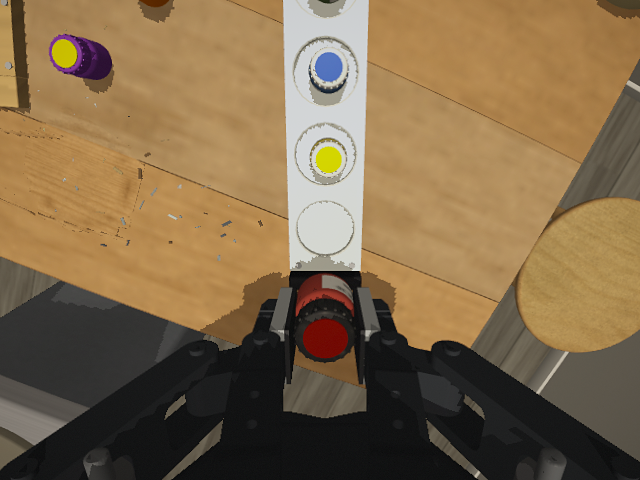

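The last pocket is at (325,227), in the usual place, so I lower the red jar and release it.

```bash
python3 -m jog '[[-0.6,0.04,0,0.001,0],[-0.6,0.07,0,0.001,0],[-0.6,0.09,0,0.001,0],[-0.6,0.105,0,0.001,0],[-0.6,0.113,0,0.001,0],[-0.6,0.117,0,0.001,0],[-0.6,0.12,0,0.001,0],[-0.6,0.12,0,0.001,0],[-0.6,0.12,0,0.001,0],[-0.6,0.12,0,0.001,0]]' 30 && python3 -m jog '[[-0.2,0,0,0,0],[-0.1,0,0,0,0],[0.1,0,0,0,0],[0.2,0,0,0,0],[0.2,-0.03,0,0,0],[0.3,-0.06,0,0,0],[0.3,-0.09,0,0,0],[0.3,-0.14,0,0,0],[0.3,-0.19,0,0,0],[0.3,-0.19,0,0,0],[0.3,-0.19,0,0,0]]'
python3 - <<'E'
from h import *
cv2.imwrite('pics/wr14.png',env.get_image('wrist')[:,:,::-1])
E
```

```text
time_s: 26.4
position: [0.4467, -0.2448, 0.03]
tool_rot: [[0.001, 0.926, 0.378], [-0.001, 0.378, -0.926], [-1.0, 0.0, 0.001]]
ft_force: [0.5, 0.4, -0.5]
grip_width: 0.024
time_s: 27.5
position: [0.4466, -0.2447, 0.2203]
tool_rot: [[0.001, 0.926, 0.378], [-0.001, 0.378, -0.926], [-1.0, 0.001, 0.002]]
ft_force: [-0.9, 0.1, -0.8]
grip_width: 0.0554
```

View pics/wr14.png

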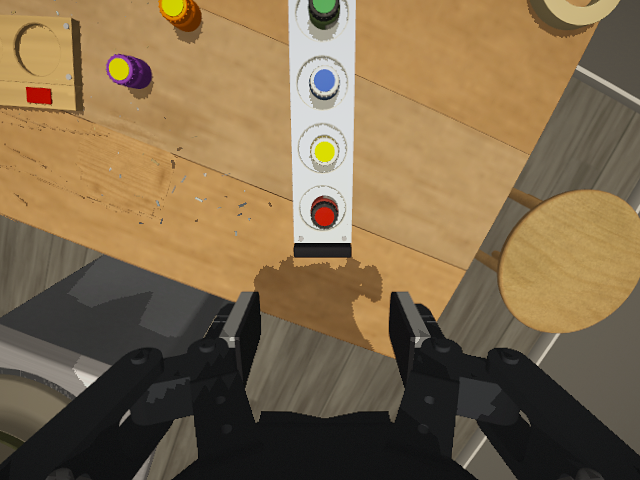

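All four jars stand in the rack, with dabs at (323,8), (324,81), (324,152) and (324,212). I move the arm aside for a last look from the fixed cameras.

```bash
python3 -m jog '[[0.3,-0.02,0,-0.04,0],[0.3,-0.03,0,-0.08,0],[0.3,-0.03,0,-0.12,0],[0.3,-0.03,0,-0.16,0],[0.3,-0.03,0,-0.2,0],[0.3,-0.03,0,-0.24,0],[0.3,-0.03,0,-0.28,0],[0.3,-0.03,0,-0.28,0],[0.3,-0.03,0,-0.28,0]]'
python3 - <<'E'
from h import *
t=env.get_image('top')[:,:,::-1];s=env.get_image('scene')[:,:,::-1]
cv2.imwrite('pics/topf.png',t)
cv2.imwrite('pics/scf.png',np.hstack([cv2.resize(s[215:345,365:440],None,fx=4,fy=4,interpolation=2),cv2.resize(t[185:315,370:450],None,fx=4,fy=4,interpolation=2)]))
E
```

```text
time_s: 28.45
position: [0.3403, 0.015, 0.2488]
tool_rot: [[-0.002, 0.925, 0.38], [0.0, 0.38, -0.925], [-1.0, -0.001, -0.001]]
ft_force: [0.0, -0.3, 0.2]
grip_width: 0.0555
```

View pics/scf.png

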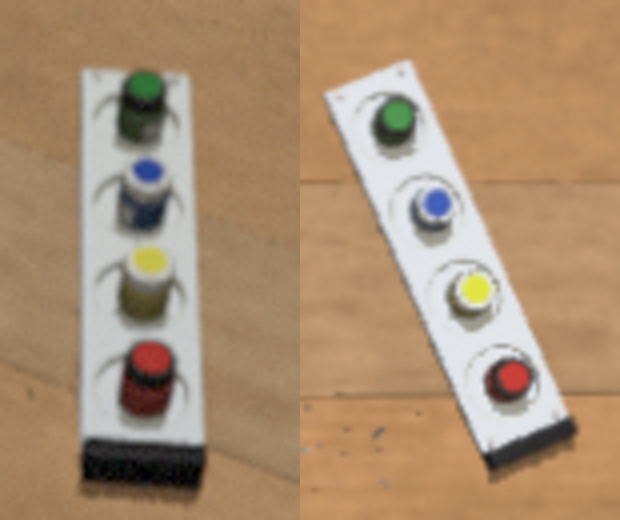

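View pics/topf.png

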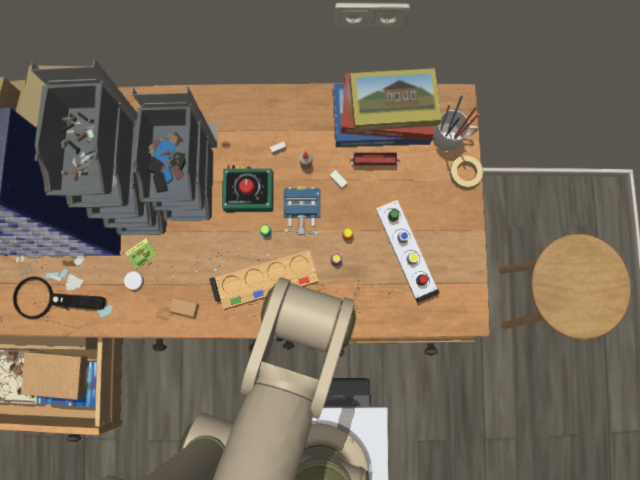

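From the far end to the stop the order is green, blue, yellow, red. All four are upright in their pockets, and the tape, eraser and sanding block are where they were. I hand it in.

```bash
python3 -c "
from rig import env
env.close_job()"
```

```text
the job is handed in; nothing more can be done
```

All four jars are now in the white rack in reverse order. From the pocket farthest from the stop to the one beside it, they run green, blue, yellow, red. The job was handed in at about 28.5 s.

The last wrist, top and scene views show every jar upright and down in its pocket. The tape roll, eraser, sanding block and look-alike jars appear unmoved, judged by eye rather than measured. The gripper was clear of everything at hand-in.

No check failed. One small thing: the green jar was let go about 3 mm above its pocket floor, but it dropped straight in and stands upright.

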